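Set a plate joiner to its deepest step and hold it plunged for measuring

TASK

I want to measure how far the blade of this plate joiner comes out at its deepest setting (the battery is out). With the motor unit all the way back, click the depth turret round to its deepest step, so that the nose of its knob points straight back at the stop screw, and let go of the knob; then push the motor unit forward until the stop screw rests on that step, without ramming it. Finish while holding it there, steady against its return springs, and leave the caliper, the setup block and the battery pack lying where they are.

Things in the scene. Friction and masses are not known exactly. Their poses are not given: they have to be found in the camera images.
- joiner_stand: Plate joiner's stand, fixed on the saw table: plywood board 345 x 160 x 18 mm with an aluminium shoe (106 mm wide, top z 65 mm) and, at x +157 to +163, a face plate (136 mm wide, top z 76 mm). Origin on the table; x = plunge direction (motor to face plate), y left, z up. Turret axis at x +115, y 0. Two magnet knobs, 52 mm tall, at x -160, y +-58.
- turret (a joint): Angle of the depth turret about its upright axis, rad, growing anticlockwise seen from above. Six detents 1.047 apart: 0 = deepest step faces the stop screw (knob's nose points along the stand's -x), up to 5.236 = shallowest; ends at -0.10 and 5.34. Starts in the detent near 1.047 or 2.094: turn it clockwise. A sprung ball centres it in the nearest detent; a click takes about 0.1 N m.
- turret_grip (a point): Top centre of the turret knob, on the axis, z 109 mm. Black grip bar 14 mm wide, 36 mm long, 25 mm tall below this point, on a disc 42 mm wide (top z 85 mm). A pointed nose with a white line sticks out of the disc in line with the bar, at its -x end; the point's frame turns with the turret and its x axis (= stand's x at joint 0) lies along the bar.
- plunge (a joint): Travel of the motor unit along the stand's +x, m: 0 = fully back, where springs return it; 0.020 = stop screw resting on the deepest step. Each shallower step stops it 2.4 mm earlier (17.6, 15.2, 12.8, 10.4, 8 mm). The return springs push back with 9 N at 0 and 15 N at 20 mm; sliding friction about 1 N.
- grip_sleeve (a point): Middle of the black ribbed rubber sleeve on the motor barrel (57 mm thick, 72 mm long, lying along the stand's x), on its axis, z 78 mm, at the stand's x -112, y 0 when the unit is back; moves with the unit. Free beside and under it. The barrel ends in a battery foot 62 mm wide, z 45 to 119, whose upright back (two rails) lies 117 mm behind this point.
- stop_screw_tip (a point): Tip of the steel stop screw, 8 mm thick, z 73 mm, that sticks forward 55 mm from the aluminium gear head (80 mm wide, top z 106 mm) towards the turret; moves with the motor unit; at the stand's x +85, y 0 when the unit is back.
- caliper: Steel caliper lying on the table, 235 mm long; leave it.
- setup_block: Small wooden setup block, 75 x 25 x 10 mm, lying flat in front of the face plate; the blade passes over it; leave it.
- battery_pack: The joiner's battery pack, 110 x 75 x 60 mm, lying right of the saw fence; leave it.

How it is judged (in metres and radians):
On the way, in this order (a step that is already met when the one before it is completed fails the run):
1. the turret stands clicked on its deepest step (within 0.15 rad), let go of, with the motor unit back (less than 3 mm forward) (value of joint turret below 0.15 rad and value of joint plunge below 0.003 m and contact force between the fingers and turret below 0.3 N), for 0.2 s.
2. the motor unit has been pushed forward until the stop screw rests on the deepest step, and kept there (value of joint turret below 0.15 rad and value of joint plunge above 0.0185 m and contact force between plunge and turret above 0.5 N), for 0.5 s.
At the end, for the whole second after the job is handed in: the turret is on its deepest step (within 0.15 rad), the motor unit is held still by the robot with its stop screw in contact with that step (18.5 to 21.5 mm forward) (all of step 2 and value of joint plunge below 0.0215 m and velocity of joint plunge between -0.004 and 0.004 m/s and contact force between the fingers and plunge above 5 N); the arm keeps its last pose, push and grip.
It fails at once if the stop screw is rammed against the turret (over 80 N) (contact force between plunge and turret above 80 N).
It fails at once if caliper, setup block or battery pack shifted by more than 25 mm (distance of any of caliper, setup_block, battery_pack from where it was at the start of the episode above 0.025 m).
It also fails if it takes over 67 s, if anything falls off the work surface, if the arm or the gripper's body presses on something with over 40 N, if the wrist force passes 120 N, or if a joint passes its speed limit or range.

ROBOT

A 6-joint arm with a two-finger parallel gripper is mounted at the origin on a cart in front of the work surface, level with it; the furniture and walls round the work are solid. World frame = base frame: x ahead of the robot, y to its left, z up, the work surface at z = 0. Lengths are in m, angles in degrees, forces in N, time in s.
With the tool pointing down it reaches from about 0.25 to 0.775 m from the base axis. Payload 4 kg.
Tool frame: the origin (TCP) lies midway between the tips of the shut fingers; the grasp point (between the pads) lies r.tcp_to_grasp behind it (r.tcp_to_grasp is the distance from the TCP to the grasp point, in m); z points along the fingers, x is the direction in which the jaws open and shut, and the axes are right-handed (so a half turn about z gives the same grasp; the last joint's range is limited). The gripper opens to 94 mm and grips with 3 to 60 N. Pads are 16 mm wide; open, the fingers measure 119 mm over their backs; the gripper's body (75 mm by 177 mm) begins 78 mm behind the grasp point.
Start: joints at [-79.131, 4.996, 78.535, -0, 96.463, -5.907], TCP at [0.159, -0.527, 0.206] pointing down, gripper open.
Joint ranges: [-177.83, 177.83], [-43.37, 116.18], [15.69, 146.23], [-61.86, 241.86], [9.47, 152.12], [-147.06, 147.06]. Speed limits (degrees/s): [159.86, 159.86, 180, 180, 180, 180].

INTERFACE

Orientations are given as [roll, pitch, yaw] about the fixed x, y, z axes, in that order (R = Rz(yaw) Ry(pitch) Rx(roll)).
In Python, from plant import r gives the robot as it stands.
- The arm moves only by the tool drive_tool, never from a script. Its argument "commands" is a list of rows, each a list of 3 entries, a list of its own where there are three numbers: the closure, from 0 (fully open) to 1 (shut), then the shift along the tool's x, y, z in mm, then the turn about the tool's z in rad. A call has 1 to 10 rows; each row is the pose to reach, as a shift and turn from the pose commanded when the call began, along the tool's axes at that moment; what a row does not reach only later rows make up. A row lasts 1/8 s, in which the tool goes at most 62.5 mm and 10.7 degrees, less where a joint would pass 70% of its speed; a pose out of reach is approached as far as the arm can. A call with a gripper value outside its range is refused whole. The fingers move at their own pace and stop on an object; the grip force is fixed at half the most. Time passes only in rows, so rows that repeat a pose let the fingers close. It gives the time, the measured TCP pose, the force and the opening at its end, in the units of the state.
- r.read_state(): the state, without advancing time (a new reading comes with each control period).
- r.grab_frame(name): name is "scene" or "top" or "wrist"; returns a dict with "img" (480x640x3 uint8, red, green, blue), "K" (3x3 intrinsics, pixels), "origin" and "attitude" of the camera in the world. Camera axes: x right, y up, looking along -z (the intrinsics and any distortion apply to the point x, -y, -z); pixel columns grow to the right and rows downward; lengths in m; the calibration is good to about 2 mm. A picture is of the moment at which its call begins. There is no depth.
- r.hand_in(): hands the job in, once; it reports no verdict.
Trained networks look in the newest picture that a camera, given by its name, has taken for a name from the list of things; names that differ only in an ending like _2 or _b are one class to them, and where a whole thing is asked for, a point or a joint stands for the part that bears it (a point fixed in the world has none). Each returns a list of dicts, best first, with "confidence" (0 to 1); they miss things now and then, are a little off and sometimes report something else, mostly with a low value. They report only what shows in the picture. A call takes as long as a camera call.
- r.spot_in(name, camera): "centre" ([x, y, z] in m, in world coordinates, good to about 4 mm: the middle of the surface that is visible of it).
- r.cut_out(name, camera): "mask" (480x640 bool, what is visible of it).
The state is a dict: "clock": time; "joint_positions": joint angles; "qd": joint speeds; "effort": joint torques, N m; "tool_pos": TCP position; "eef_rot": TCP orientation; "contact_force": force on the tool from outside, world axes, zero at the start; "ft_torque": the same for the moment, N m; "grip_width": opening from 0.0 (shut) to 1.0 (fully open).
Only numpy, scipy, OpenCV 4.12 (cv2) and the standard library are available. Lean on these libraries where they do the work, as an engineer would, in place of code of your own. Each camera call takes 0.05 s, during which the arm holds its last target.

## Working session

There is one attempt and no reset: what is moved stays moved. The work goes in short steps, Python scripts to look and compute and a tool call to move; the robot and the scene stay as the last step left them, time stands still between calls to the robot, and variables do not carry over. Pictures are saved under pics/ and viewed, and the job is handed in when it is done.

Besides the shell and the picture viewer there is one more tool, called after "Call:" as name(argument=value, ...), one argument or row to a line, values as JSON. drive_tool: Moves the arm, as the interface text tells. Its arguments: {"type":"object","properties":{"commands":{"type":"array"}},"required":["commands"]}

```bash
mkdir -p pics; ls; python3 - <<'E'
from plant import r
import cv2
print(r.read_state(), r.tcp_to_grasp)
for n in ["scene","top","wrist"]:
    f=r.grab_frame(n); cv2.imwrite(f"pics/{n}0.png",f["img"][:,:,::-1])
    print(n,f["K"],f["origin"],f["attitude"])
    for t in ["joiner_stand","turret","grip_sleeve","stop_screw_tip","turret_grip","plunge"]:
        try: print(t,[(d["centre"],d["confidence"]) for d in r.spot_in(t,n)])
        except Exception as e: print(t,e)
E
```

```text
pics
{'clock': 0.0, 'joint_positions': array([-7.91336166e+01,  5.03716692e+00,  7.86220561e+01, -1.01285719e-03,
        9.64630872e+01, -5.90780297e+00]), 'qd': array([ 0.14787558,  0.11768381, -0.09325632,  0.06059439,  0.0555728 ,
        0.01861777]), 'effort': array([-1.77881164e-03, -3.40184176e+01, -3.02433085e+01,  7.16581405e-02,
        3.32598074e-02, -1.70772519e-04]), 'tool_pos': array([ 0.15861214, -0.52606982,  0.20434651]), 'eef_rot': array([-1.79988412e+02,  1.21764229e-01, -7.32259142e+01]), 'contact_force': array([-0.06719114,  0.09035107, -0.68835867]), 'ft_torque': array([0.02157145, 0.05252799, 0.01738484]), 'grip_width': 1.0025473771958249} 0.0188
scene [[498.36315548   0.         321.43624459]
 [  0.         498.36315548 235.43308616]
 [  0.           0.           1.        ]] [-0.09132827  0.81921019  0.69415307] [ 5.94309962e+01 -1.18584083e-01 -1.44287317e+02]
joiner_stand [([0.5173, 0.0267, 0.0598], 0.79)]
turret [([0.5275, 0.119, 0.0813], 0.82)]
grip_sleeve [([0.5278, -0.0248, 0.0956], 0.78)]
stop_screw_tip [([0.529, -0.0239, 0.0931], 0.6)]
turret_grip [
[... 230 characters left out ...]
48  1.62188208] [  9.2012286   -0.48281775 -88.5131209 ]
joiner_stand [([0.5271, -0.0221, 0.0643], 0.57), ([0.4756, 0.3936, 0.0079], 0.18)]
turret [([0.5279, -0.0211, 0.0663], 0.72), ([0.533, 0.1094, 0.0862], 0.45)]
grip_sleeve [([0.5397, -0.0598, 0.1069], 0.85)]
stop_screw_tip [([0.5415, -0.0606, 0.1027], 0.92)]
turret_grip [([0.5332, 0.1087, 0.0809], 0.48)]
plunge [([0.5379, -0.0597, 0.1026], 0.57)]
wrist [[366.36141974   0.         319.68239213]
 [  0.         366.36141974 241.72285424]
 [  0.           0.           1.        ]] [ 0.23527002 -0.50268434  0.3846445 ] [-16.02775622  -0.11937492 -73.21355437]
joiner_stand []
turret []
grip_sleeve []
stop_screw_tip []
turret_grip []
plunge []
```

View pics/top0.png

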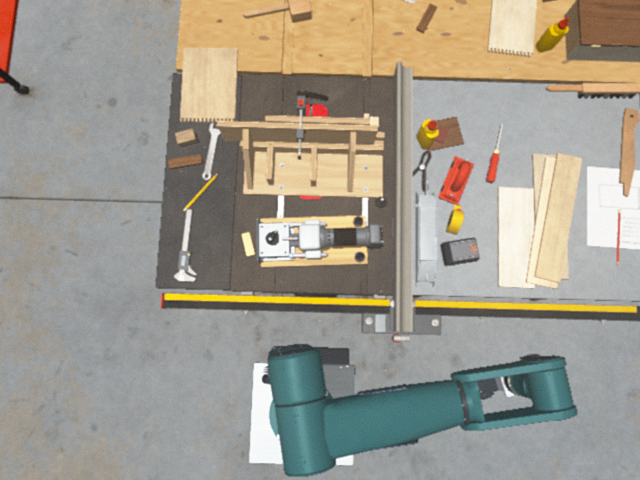

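View pics/scene0.png

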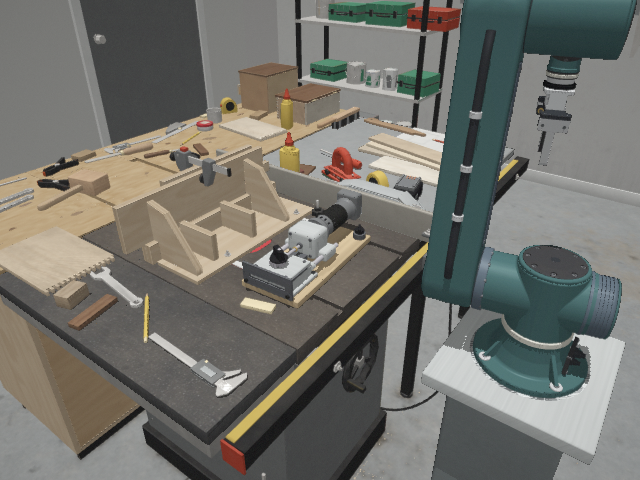

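View pics/wrist0.png

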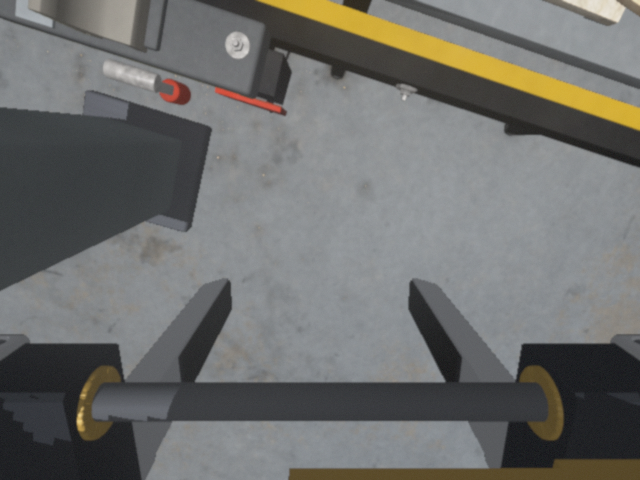

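```bash
cat > h.py <<'E'
from plant import r
import numpy as np, cv2
from scipy.spatial.transform import Rotation as Ro
def R(e): return Ro.from_euler('xyz',e,degrees=True).as_matrix()
def proj(f,P):
    P=np.atleast_2d(P); c=(P-f["origin"])@R(f["attitude"]); 
    return np.c_[f["K"][0,0]*c[:,0]/-c[:,2]+f["K"][0,2], f["K"][1,1]*-c[:,1]/-c[:,2]+f["K"][1,2]]
def unproj(f,uv,z):
    uv=np.atleast_2d(uv).astype(float); K=f["K"]
    d=np.c_[(uv[:,0]-K[0,2])/K[0,0],-(uv[:,1]-K[1,2])/K[1,1],-np.ones(len(uv))]@R(f["attitude"]).T
    o=np.array(f["origin"]); t=(z-o[2])/d[:,2]; return o+d*t[:,None]
def stand(o,yaw,p):
    p=np.atleast_2d(p); c,s=np.cos(yaw),np.sin(yaw)
    return np.c_[o[0]+c*p[:,0]-s*p[:,1],o[1]+s*p[:,0]+c*p[:,1],p[:,2]]
def save(n,f,img=None): cv2.imwrite(f"pics/{n}.png",(f["img"] if img is None else img)[:,:,::-1])
def to_tool(target,yaw=None):
    s=r.read_state(); M=R(s["eef_rot"]); d=M.T@(np.array(target)-s["tool_pos"])*1000
    print("pos",s["tool_pos"].round(4),"rot",s["eef_rot"].round(2),"clock",s["clock"],"F",s["contact_force"].round(1),"w",round(s["grip_width"],3))
    print("shift mm",d.round(1)); 
    if yaw is not None:
        dy=(s["eef_rot"][2]-yaw+180)%360-180
        print("turn rad",round(np.radians(dy),3))
E
python3 - <<'E'
from h import *
f=r.grab_frame("top"); im=f["img"][205:280,235:395]
save("topc",f,cv2.resize(im,None,fx=5,fy=5,interpolation=cv2.INTER_CUBIC))
g=r.grab_frame("scene"); save("scenec",g,cv2.resize(g["img"][190:310,230:380],None,fx=5,fy=5,interpolation=cv2.INTER_CUBIC))
to_tool([0.44,-0.1,0.35],0)
E
```

```text
pos [ 0.1587 -0.5266  0.2055] rot [180.    -0.   -73.23] clock 1.15 F [ 0.6  0.  -0.4] w 1.005
shift mm [-327.3 -392.4 -144.5]
turn rad -1.278
```

View pics/topc.png

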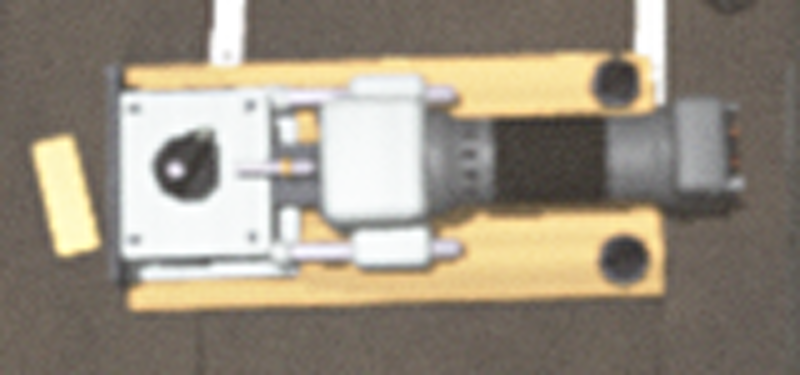

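View pics/scenec.png

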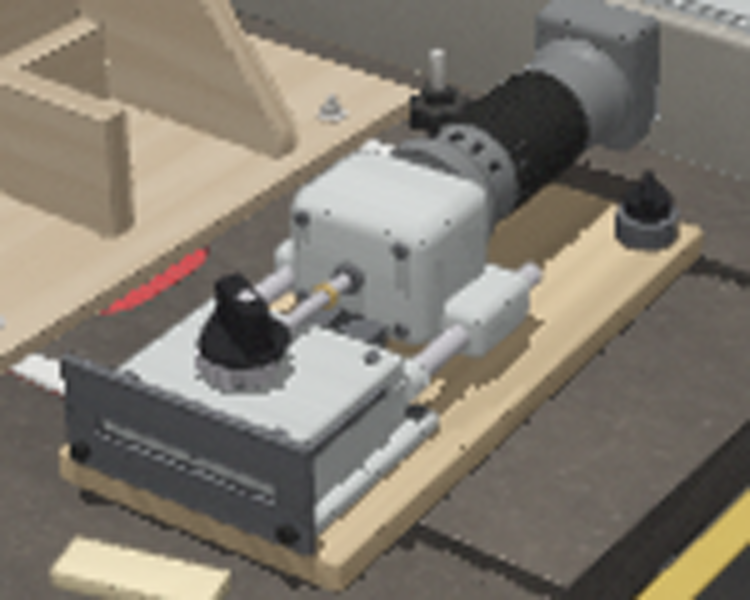

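Call:
drive_tool(
  commands=[
    [0,[0,0,-60],0],
    [0,[0,0,-120],0],
    [0,[-30,-50,-160],-0.18],
    [0,[-60,-100,-160],-0.36],
    [0,[-100,-150,-160],-0.54],
    [0,[-140,-200,-160],-0.72],
    [0,[-180,-250,-160],-0.9],
    [0,[-230,-290,-160],-1.08],
    [0,[-280,-330,-160],-1.2],
    [0,[-320,-370,-160],-1.278],
  ],
)

```text
clock: 2.4
tool_pos: [0.419, -0.1152, 0.366]
eef_rot: [180.0, -0.1, 0.1]
contact_force: [0.3, -0.7, 0.3]
grip_width: 1.002
```

```bash
python3 - <<'E'
from h import *
to_tool([0.5,0.02,0.38],0)
E
```

```text
pos [ 0.419  -0.1152  0.366 ] rot [ 1.7996e+02 -8.0000e-02  1.4000e-01] clock 2.4 F [ 0.3 -0.7  0.3] w 1.002
shift mm [  81.3 -135.   -14. ]
turn rad 0.003
```

Call:
drive_tool(
  commands=[
    [0,[30,-50,-14],0],
    [0,[60,-100,-14],0],
    [0,[81,-135,-14],0],
    [0,[81,-135,-14],0],
    [0,[81,-135,-14],0],
  ],
)

```text
clock: 3.02
tool_pos: [0.4994, 0.0174, 0.3795]
eef_rot: [180.0, 0.0, -0.0]
contact_force: [0.5, -0.4, 0.0]
grip_width: 1.0
```

```bash
python3 - <<'E'
from h import *
f=r.grab_frame("wrist"); save("w1",f); print(f["origin"],f["attitude"])
for t in ["joiner_stand","turret","grip_sleeve","turret_grip"]:
    print(t,[(d["centre"],d["confidence"]) for d in r.spot_in(t,"wrist")])
for yaw in [0]:
  for o in [(0.528,0.0)]:
    print(proj(f,stand(o,np.pi/2,[[115,0,109],[-160,58,52],[-160,-58,52]]*np.array(.001))))
E
```

```text
[0.49920826 0.09846516 0.55855811] [-1.61256457e+01  4.26243672e-02 -2.37908897e-03]
joiner_stand [([0.5384, 0.0062, 0.0647], 0.64)]
turret [([0.5327, 0.1046, 0.0871], 0.77)]
grip_sleeve [([0.54, -0.0366, 0.1033], 0.84)]
turret_grip [([0.5352, 0.1085, 0.0824], 0.74)]
[[344.656734   121.04045095]
 [300.77461521 312.31189696]
 [376.88492365 312.33523751]]
```

View pics/w1.png

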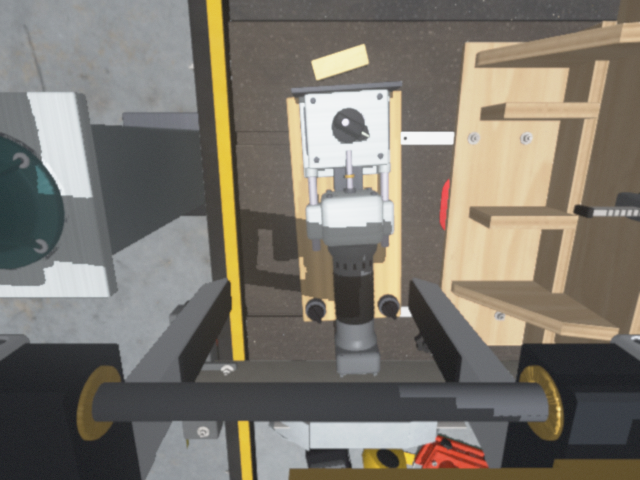

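```bash
python3 - <<'E'
from h import *
f=r.grab_frame("wrist"); im=f["img"]
a=cv2.resize(im[70:180,280:420],None,fx=5,fy=5,interpolation=cv2.INTER_CUBIC)
save("w1a",f,a)
b=cv2.resize(im[270:390,280:420],None,fx=5,fy=5,interpolation=cv2.INTER_CUBIC)
save("w1b",f,b)
E
```

```text
(no output)
```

View pics/w1a.png

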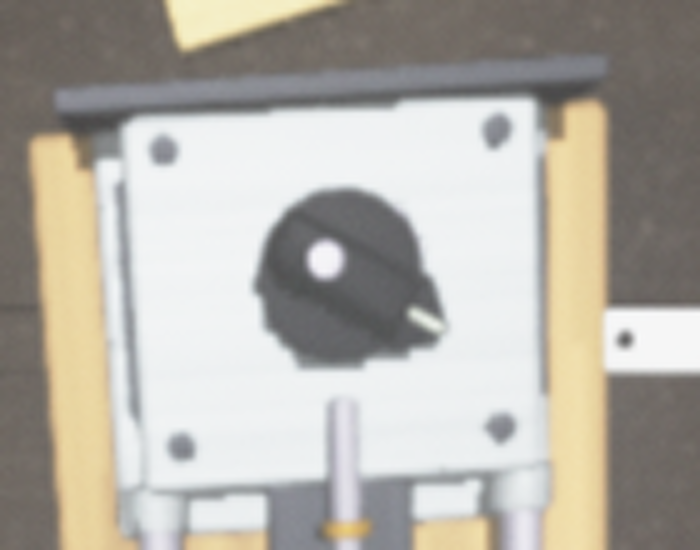

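View pics/w1b.png

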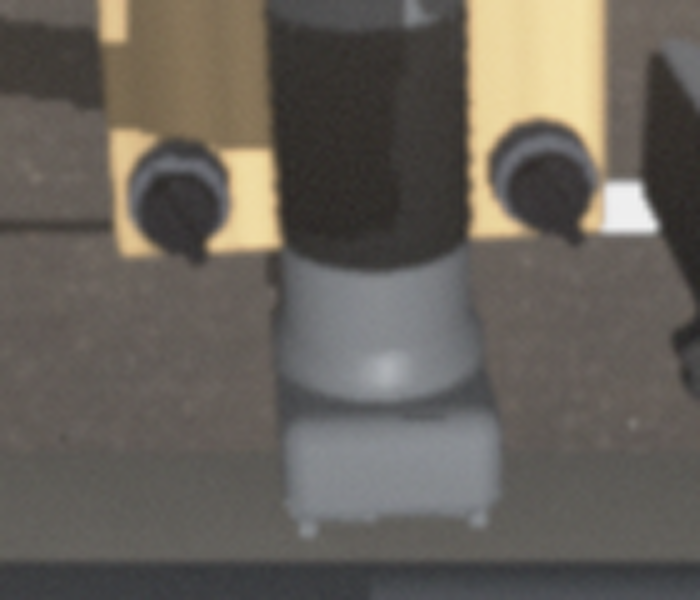

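```bash
python3 - <<'E'
from h import *
f=r.grab_frame("wrist")
s=unproj(f,np.array([[164,150],[497,130],[500,427],[181,447]])/5+[280,70],.066)
m=unproj(f,np.array([[180,200],[543,180]])/5+[280,270],.050)
d=unproj(f,np.array([[325,258]])/5+[280,70],.109)
dc=unproj(f,np.array([[340,272]])/5+[280,70],.085)
n=unproj(f,np.array([[445,330]])/5+[280,70],.083)
print(s,m,d,dc,n,sep="\n")
a=lambda p,q:np.degrees(np.arctan2(*(q-p)[1::-1]))
print(a(s[0],s[1]),a(s[3],s[2]),a(m[0],m[1]),a(s[3],s[0]),a(s[2],s[1]), a(m.mean(0),d[0]),a(d[0],n[0]))
print(np.linalg.norm(m[0]-m[1]),np.linalg.norm(m.mean(0)-d[0]))
for yaw in [60,63]: to_tool([d[0][0],d[0][1],.2],yaw)
E
```

```text
[[0.49062843 0.14148111 0.066     ]
 [0.57432448 0.14605957 0.066     ]
 [0.57828754 0.07333276 0.066     ]
 [0.49460659 0.06833564 0.066     ]]
[[ 0.49321746 -0.15755753  0.05      ]
 [ 0.60382229 -0.15104058  0.05      ]]
[[0.52880909 0.11401037 0.109     ]]
[[0.53414948 0.11158046 0.085     ]]
[[0.56078437 0.09780272 0.083     ]]
3.1311536294249285 3.417436904675093 3.372030117938043 93.11306918934592 93.11909944367298 94.20156654458066 -26.879572185658827
0.11079665056981086 0.27542596928444674
pos [0.4994 0.0171 0.3798] rot [ 1.7999e+02 -3.0000e-02 -8.0000e-02] clock 3.375 F [ 0.2 -0.6 -0.3] w 1.001
shift mm [ 29.1 -97.  179.8]
turn rad -1.049
pos [0.4994 0.0171 0.3798] rot [ 1.7999e+02 -3.0000e-02 -8.0000e-02] clock 3.375 F [ 0.2 -0.6 -0.3] w 1.001
shift mm [ 29.1 -97.  179.8]
turn rad -1.101
```

Call:
drive_tool(
  commands=[
    [0,[10,-30,50],-0.18],
    [0,[20,-60,100],-0.36],
    [0,[34,-95,150],-0.54],
    [0,[34,-95,180],-0.72],
    [0,[34,-95,180],-0.9],
    [0,[34,-95,180],-1.08],
    [0,[34,-95,180],-1.105],
    [0,[34,-95,180],-1.105],
    [0,[34,-95,180],-1.105],
  ],
)

```text
clock: 4.5
tool_pos: [0.5338, 0.1127, 0.1996]
eef_rot: [180.0, -0.0, 63.2]
contact_force: [-0.3, -0.4, -0.7]
grip_width: 1.002
```

```bash
python3 - <<'E'
from h import *
f=r.grab_frame("wrist"); save("w2",f)
to_tool([.533,.112,.092],63.3)
g=r.grab_frame("scene"); save("s2",g,cv2.resize(g["img"][150:310,200:400],None,fx=4,fy=4)[:600])
E
```

```text
pos [0.5338 0.1127 0.1996] rot [179.98  -0.    63.24] clock 4.55 F [ 1.1  0.3 -0.2] w 1.001
shift mm [ -1.   -0.4 107.6]
turn rad -0.001
```

View pics/w2.png

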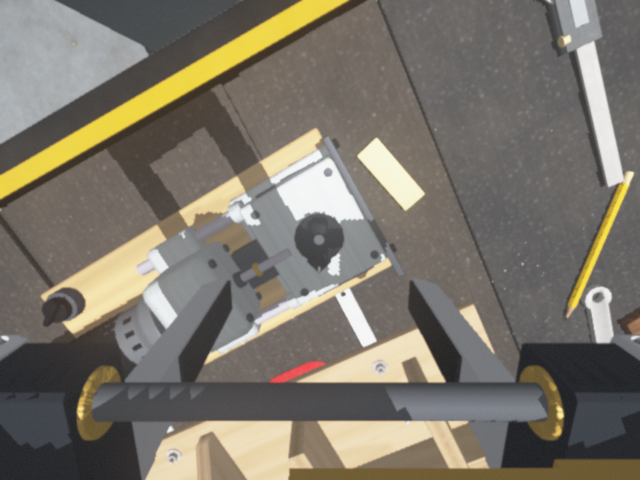

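View pics/s2.png

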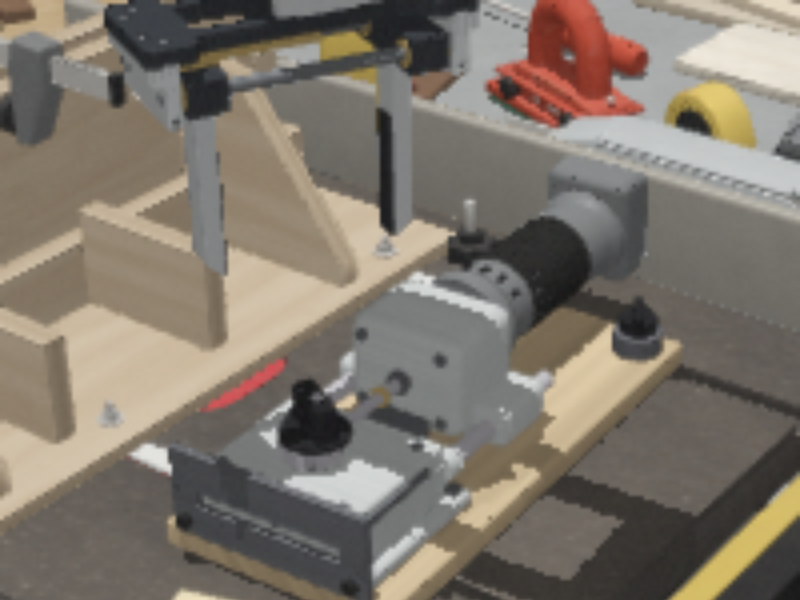

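Call:
drive_tool(
  commands=[
    [0,[-1,0,50],0],
    [0,[-1,0,95],0],
    [0,[-1,0,110.5],0],
    [0,[-1,0,110.5],0],
    [1,[-1,0,110.5],0],
    [1,[-1,0,110.5],0],
    [1,[-1,0,110.5],0],
    [1,[-1,0,110.5],0],
    [1,[-1,0,110.5],0],
    [1,[-1,0,110.5],0],
  ],
)

```text
clock: 5.85
tool_pos: [0.5332, 0.1119, 0.0889]
eef_rot: [-180.0, 0.0, 63.3]
contact_force: [-0.9, -0.1, 0.5]
grip_width: 0.396
```

```bash
python3 - <<'E'
from h import *
f=r.grab_frame("wrist"); save("w3",f,f["img"][150:400,200:440])
to_tool([.533,.112,.089],3.3)
g=r.grab_frame("scene"); save("s3",g,cv2.resize(g["img"][150:310,200:400],None,fx=4,fy=4)[:600])
E
```

```text
pos [0.5332 0.1119 0.0888] rot [-1.7999e+02  1.0000e-02  6.3310e+01] clock 5.9 F [-0.1 -0.2  0.2] w 0.354
shift mm [ 0.  -0.2 -0.2]
turn rad 1.047
```

View pics/w3.png

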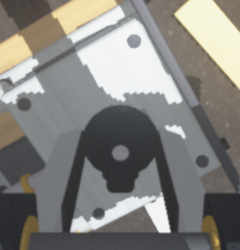

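View pics/s3.png

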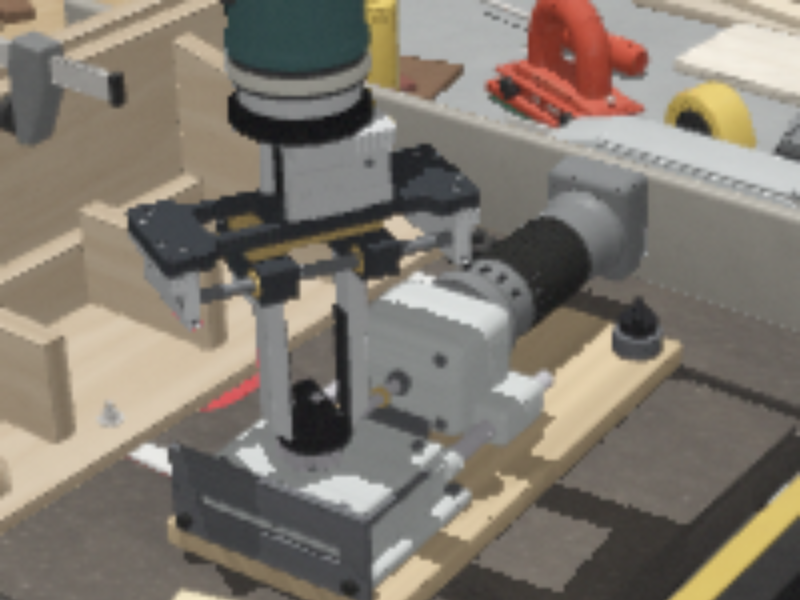

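Still closing; continue shutting, then see whether it stops at about 0.15.

Call:
drive_tool(
  commands=[
    [1,[0,0,0],0],
    [1,[0,0,0],0],
    [1,[0,0,0],0],
    [1,[0,0,0],0],
    [1,[0,0,0],0],
    [1,[0,0,0],0],
  ],
)

```text
clock: 6.7
tool_pos: [0.5333, 0.112, 0.0889]
eef_rot: [180.0, -0.0, 63.3]
contact_force: [1.0, -0.2, -0.7]
grip_width: 0.145
```

Call:
drive_tool(
  commands=[
    [1,[0,0,0],0.12],
    [1,[0,0,0],0.24],
    [1,[0,0,0],0.36],
    [1,[0,0,0],0.48],
    [1,[0,0,0],0.6],
    [1,[0,0,0],0.72],
    [1,[0,0,0],0.84],
    [1,[0,0,0],0.96],
    [1,[0,0,0],1.047],
    [1,[0,0,0],1.047],
  ],
)

```text
clock: 7.95
tool_pos: [0.5342, 0.113, 0.089]
eef_rot: [-179.9, -0.1, 3.4]
contact_force: [3.5, 4.0, -2.2]
grip_width: 0.145
```

```bash
python3 - <<'E'
from h import *
f=r.grab_frame("wrist"); save("w4",f)
to_tool([.533,.112,.089],3.3); print(r.read_state()["ft_torque"])
E
```

```text
pos [0.5342 0.113  0.089 ] rot [-1.7989e+02 -1.4000e-01  3.4300e+00] clock 8.0 F [ 3.3  3.9 -3.8] w 0.149
shift mm [-1.3  0.9  0. ]
turn rad 0.002
[ 0.61556502 -0.68326232 -0.00385153]
```

View pics/w4.png

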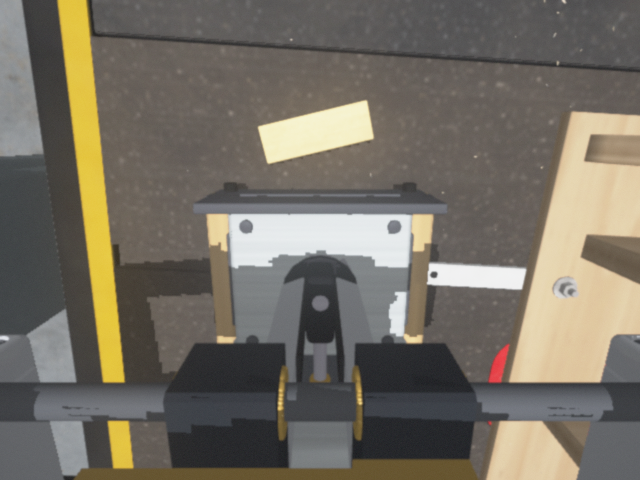

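Call:
drive_tool(
  commands=[
    [0,[0,0,0],0],
    [0,[0,0,0],0],
    [0,[0,0,0],0],
    [0,[0,0,0],0],
    [0,[0,0,0],0],
    [0,[0,0,-40],0],
    [0,[0,0,-100],0],
    [0,[0,0,-120],0],
    [0,[0,0,-120],0],
  ],
)

```text
clock: 9.12
tool_pos: [0.5344, 0.112, 0.2114]
eef_rot: [-180.0, -0.3, 3.3]
contact_force: [-0.4, 0.3, -0.9]
grip_width: 0.998
```

```bash
python3 - <<'E'
from h import *
f=r.grab_frame("wrist"); save("w5",f)
c=np.array([.533,.112]); u=np.array([np.cos(np.radians(93.3)),np.sin(np.radians(93.3))])
p=c-u*.227; print(p)
to_tool([p[0],p[1],.209],3.3)
for t in ["grip_sleeve","turret_grip"]:
    print(t,[(d["centre"],d["confidence"]) for d in r.spot_in(t,"wrist")])
E
```

```text
[ 0.54606703 -0.11462359]
pos [0.5334 0.1119 0.2091] rot [ 1.80e+02 -5.00e-02  3.32e+00] clock 9.175 F [-0.1  0.6 -1.1] w 1.0
shift mm [-5.000e-01  2.269e+02  1.000e-01]
turn rad 0.0
grip_sleeve [([0.5385, 0.0073, 0.0986], 0.95)]
turret_grip []
```

View pics/w5.png

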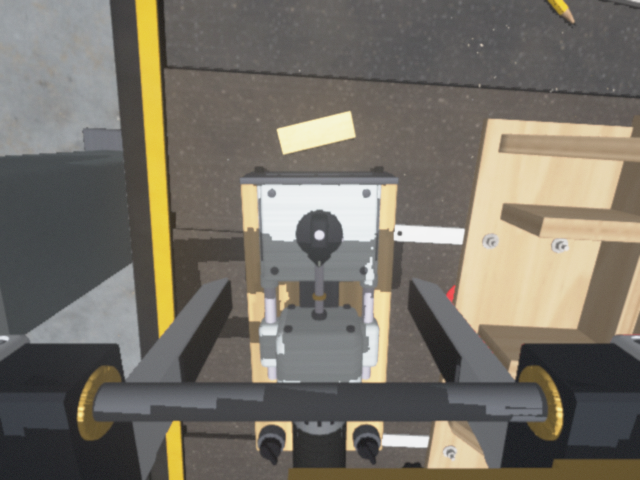

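Call:
drive_tool(
  commands=[
    [0,[0,60,0],0],
    [0,[0,120,0],0],
    [0,[0,180,0],0],
    [0,[0,227,0],0],
    [0,[0,227,0],0],
    [0,[0,227,0],0],
  ],
)

```text
clock: 10.02
tool_pos: [0.5458, -0.114, 0.2073]
eef_rot: [-179.9, 0.2, 3.3]
contact_force: [0.5, 0.1, -0.1]
grip_width: 1.004
```

```bash
python3 - <<'E'
from h import *
f=r.grab_frame("wrist"); save("w6",f)
to_tool([.546,-.1146,.059],3.3)
g=r.grab_frame("scene"); save("s6",g,cv2.resize(g["img"][150:310,200:400],None,fx=4,fy=4)[:600])
for n in ["top","scene","wrist"]: print([(d["centre"],d["confidence"]) for d in (r.grab_frame(n),r.spot_in("grip_sleeve",n))[1]])
E
```

```text
pos [ 0.546  -0.1135  0.2078] rot [-1.7992e+02  1.1000e-01  3.3900e+00] clock 10.075 F [-0.3 -0.1  0.5] w 1.0
shift mm [  0.3   1.3 148.8]
turn rad 0.002
[([0.5401, -0.0397, 0.1044], 0.88)]
[([0.5292, -0.0262, 0.0945], 0.56)]
[([0.5431, -0.0425, 0.1027], 0.64)]
```

View pics/w6.png

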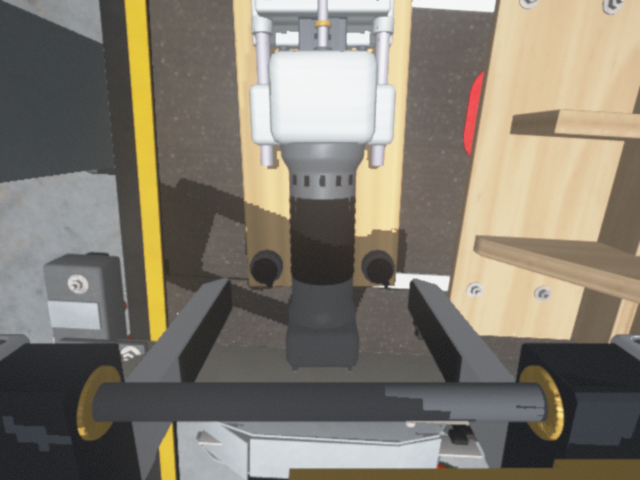

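View pics/s6.png

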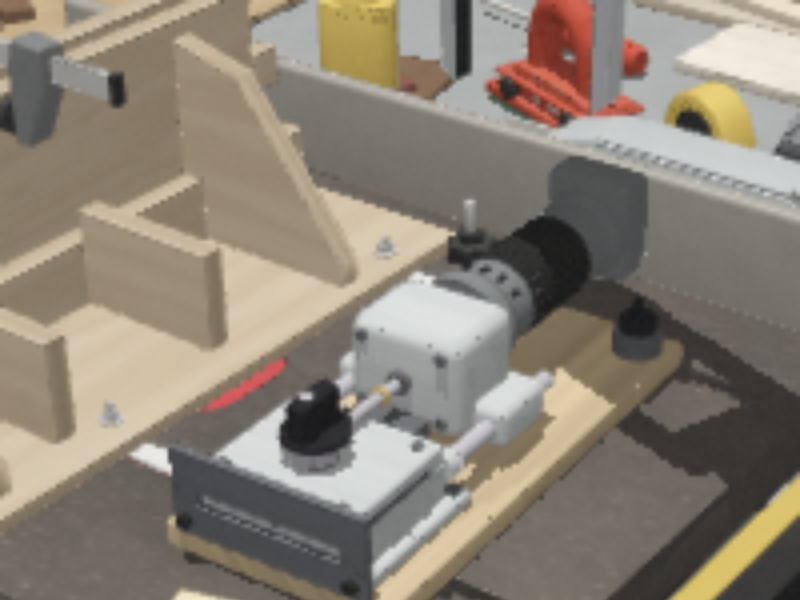

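```bash
python3 - <<'E'
from h import *
f=r.grab_frame("wrist"); u=np.array([np.cos(np.radians(93.3)),np.sin(np.radians(93.3))])
for z in [.1065]:
  for d in [-36,0,36]:
    p=np.array([.546,-.1146])+u*d/1000; print(proj(f,[[*p,z]]))
print(unproj(f,[[475,240],[460,340]],.02), unproj(f,[[420,330]],.04))
E
```

```text
[[319.39764821 283.90381298]]
[[319.4705946  242.13875877]]
[[319.54868045 197.43113918]]
[[ 0.70945268 -0.12764415  0.02      ]
 [ 0.71330396 -0.24546799  0.02      ]] [[ 0.6595375  -0.22456825  0.04      ]]
```

Call:
drive_tool(
  commands=[
    [0,[2,1,50],0],
    [0,[2,1,100],0],
    [0,[2,1,140],0],
    [0,[2,1,148],0],
    [0,[2,1,148],0],
    [1,[2,1,148],0],
    [1,[2,1,148],0],
    [1,[2,1,148],0],
    [1,[2,1,148],0],
    [1,[2,1,148],0],
  ],
)

```text
clock: 11.72
tool_pos: [0.5475, -0.1158, 0.0613]
eef_rot: [180.0, 0.1, 3.3]
contact_force: [-4.8, -0.3, 3.9]
grip_width: 0.591
```

Call:
drive_tool(
  commands=[
    [1,[0,0,0],0],
    [1,[0,0,0],0],
    [1,[0,0,0],0],
    [1,[0,0,0],0],
  ],
)

```text
clock: 12.22
tool_pos: [0.5476, -0.1157, 0.0613]
eef_rot: [180.0, 0.1, 3.3]
contact_force: [-5.0, 0.1, 6.0]
grip_width: 0.587
```

Call:
drive_tool(
  commands=[
    [1,[0,-1.5,0],0],
    [1,[0,-3,0],0],
    [1,[0,-4.5,0],0],
    [1,[0,-6,0],0],
    [1,[0,-7.5,0],0],
    [1,[0,-9,0],0],
    [1,[0,-10.5,0],0],
    [1,[0,-12,0],0],
    [1,[0,-12,0],0],
  ],
)

```text
clock: 13.35
tool_pos: [0.5472, -0.1089, 0.0613]
eef_rot: [179.4, 0.1, 3.3]
contact_force: [-3.7, -11.7, 2.7]
grip_width: 0.584
```

```bash
python3 - <<'E'
from h import *
f=r.grab_frame("wrist"); save("w7",f)
to_tool([.548,-.0957,.061],3.3)
E
```

```text
pos [ 0.5472 -0.1089  0.0613] rot [1.7943e+02 9.0000e-02 3.2500e+00] clock 13.4 F [ -4.3 -10.8   2.6] w 0.59
shift mm [  1.6 -13.2   0.2]
turn rad -0.001
```

View pics/w7.png

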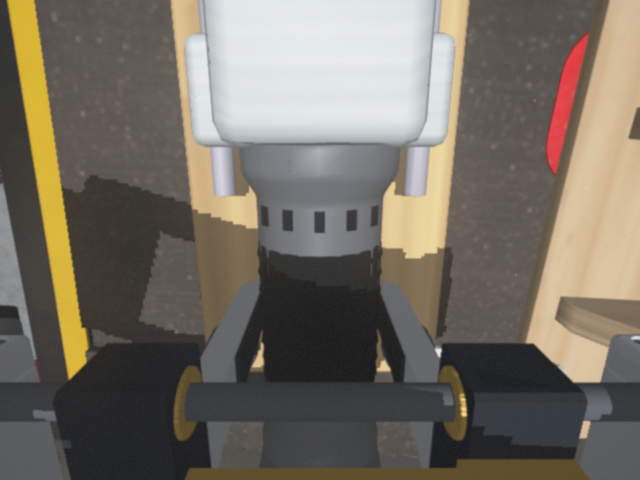

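Call:
drive_tool(
  commands=[
    [1,[0,-1.5,0],0],
    [1,[0,-3,0],0],
    [1,[0,-4.5,0],0],
    [1,[0,-6,0],0],
    [1,[0,-7.5,0],0],
    [1,[0,-9,0],0],
    [1,[0,-10,0],0],
    [1,[0,-10,0],0],
    [1,[0,-10,0],0],
  ],
)

```text
clock: 14.52
tool_pos: [0.5467, -0.1002, 0.0613]
eef_rot: [179.3, 0.1, 3.2]
contact_force: [-4.6, -13.8, 2.2]
grip_width: 0.59
```

```bash
python3 - <<'E'
from h import *
f=r.grab_frame("wrist"); save("w8",f)
to_tool([.548,-.0957,.061],3.3)
E
```

```text
pos [ 0.5467 -0.1001  0.0613] rot [1.793e+02 9.000e-02 3.240e+00] clock 14.575 F [ -3.8 -15.    2.2] w 0.587
shift mm [ 1.6 -4.4  0.3]
turn rad -0.001
```

View pics/w8.png

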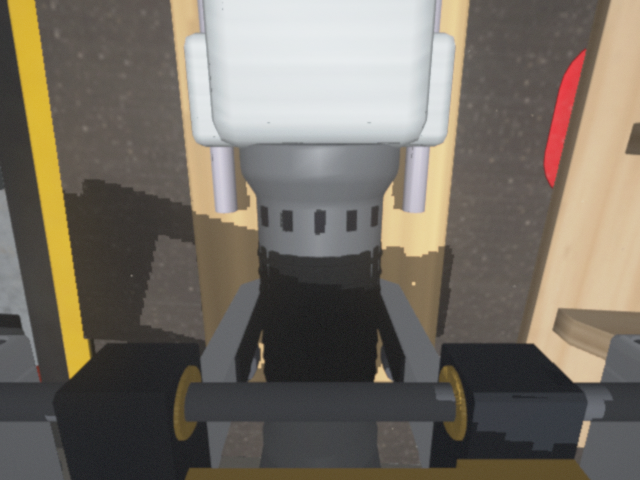

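Call:
drive_tool(
  commands=[
    [1,[0,-1,0],0],
    [1,[0,-2,0],0],
    [1,[0,-3,0],0],
    [1,[0,-4,0],0],
    [1,[0,-5,0],0],
    [1,[0,-5,0],0],
    [1,[0,-5,0],0],
  ],
)

```text
clock: 15.45
tool_pos: [0.5464, -0.0958, 0.0613]
eef_rot: [179.2, 0.1, 3.2]
contact_force: [-4.3, -15.0, 0.8]
grip_width: 0.588
```

Call:
drive_tool(
  commands=[
    [1,[0,-1,0],0],
    [1,[0,-2,0],0],
    [1,[0,-2,0],0],
    [1,[0,-2,0],0],
  ],
)

```text
clock: 15.95
tool_pos: [0.5464, -0.0953, 0.0613]
eef_rot: [179.1, 0.1, 3.2]
contact_force: [-3.1, -18.2, 1.6]
grip_width: 0.589
```

Call:
drive_tool(
  commands=[
    [1,[0,-1,0],0],
    [1,[0,-2,0],0],
    [1,[0,-3,0],0],
    [1,[0,-3,0],0],
    [1,[0,-3,0],0],
    [1,[0,-3,0],0],
    [1,[0,-3,0],0],
  ],
)

```text
clock: 16.82
tool_pos: [0.5464, -0.0948, 0.0613]
eef_rot: [178.8, 0.1, 3.1]
contact_force: [-4.2, -24.6, 0.8]
grip_width: 0.59
```

```bash
python3 - <<'E'
from h import *
f=r.grab_frame("wrist"); save("w9",f)
to_tool([.548,-.0957,.061],3.3)
g=r.grab_frame("scene"); save("s9",g,cv2.resize(g["img"][150:310,200:400],None,fx=4,fy=4)[:600])
t=r.grab_frame("top"); save("t9",t,cv2.resize(t["img"][190:290,160:400],None,fx=3,fy=3,interpolation=cv2.INTER_CUBIC))
E
```

```text
pos [ 0.5464 -0.0948  0.0613] rot [1.7881e+02 7.0000e-02 3.1500e+00] clock 16.875 F [ -3.  -23.4   0.2] w 0.588
shift mm [1.6 1.  0.4]
turn rad -0.003
```

View pics/w9.png

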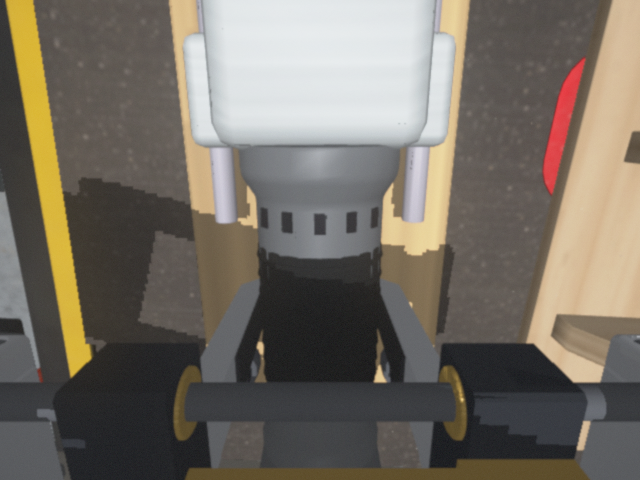

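View pics/s9.png

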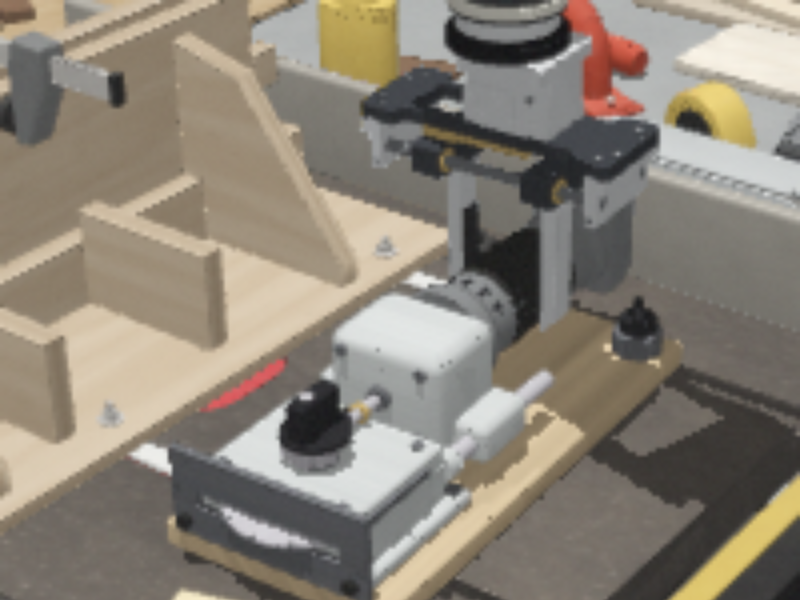

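View pics/t9.png

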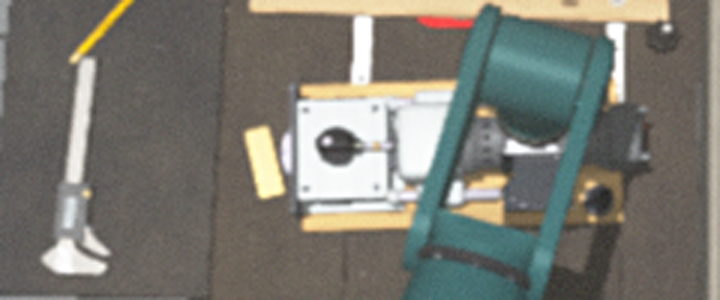

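Call:
drive_tool(
  commands=[
    [1,[0,0,0],0],
    [1,[0,0,0],0],
    [1,[0,0,0],0],
    [1,[0,0,0],0],
    [1,[0,0,0],0],
    [1,[0,0,0],0],
  ],
)

```text
clock: 17.73
tool_pos: [0.5464, -0.0948, 0.0614]
eef_rot: [178.8, 0.1, 3.2]
contact_force: [-3.6, -24.5, 0.5]
grip_width: 0.592
```

```bash
python3 - <<'E'
from h import *
s=r.read_state(); print(s["tool_pos"],s["contact_force"],s["qd"].round(2)); print(r.hand_in())
E
```

```text
[ 0.54638543 -0.09481692  0.06136251] [ -3.64581109 -24.45410851   0.54705313] [-0.09 -0.06 -0.09 -0.05  0.03 -0.  ]
the job is handed in; nothing more can be done
None
```

I turned the turret one click clockwise to its deepest step, let go of the knob, then gripped the rubber sleeve and eased the motor unit forward onto the stop. The job was handed in at about 17.7 s with the unit held there; no verdict is reported.

**Turret:** after I let go, the wrist picture showed the knob's nose pointing straight back at the stop screw.

**Plunge:**
- The tool stopped advancing after about 20 to 21 mm of travel. Its slight tilt accounts for part of the excess over 20 mm.
- The push then rose from 15 to about 24.5 N, so I estimate about 8 N of the screw's push rests on the step. That is my inference, because the contact itself can't be read directly.
- The grip didn't slip, and the tool position held still over the last 0.75 s.

**Other things:** the last top picture shows the blade out, with the caliper and setup block where they were. That crop did not cover the battery pack, so I didn't check it at the end; the arm stayed well clear of it while low.

No check failed. The detectors put the sleeve about 70 mm off, so I used my own pixel measurements for the grasp instead.

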